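# Switch the model-shop dowel sorter to the empty tray

## Robot

A 7-joint arm with a two-finger parallel gripper is mounted at the origin on the work surface. World frame = base frame: x ahead of the robot, y to its left, z up, the work surface at z = 0. Lengths are in m, angles in degrees, forces in N, time in s.
With the tool pointing down it reaches from about 0.35 to 0.9 m from the base axis. Payload 7.2 kg.
Tool frame: the origin (TCP) lies midway between the tips of the shut fingers; the grasp point (between the pads) lies pinch_z behind it (pinch_z is the distance from the TCP to the grasp point, in m); z points along the fingers, y is the direction in which the jaws open and shut (so a half turn about z gives the same grasp; the last joint's range is limited). The gripper opens to 88 mm and grips with 3 to 60 N. Pads are 20 mm wide; open, the fingers measure 115 mm over their backs; the gripper's body (75 mm by 178 mm) begins 61 mm behind the grasp point.
Start: joints at [67.769, 23.554, -0.728, 91.456, 0.321, 64.991, -4.71], TCP at [0.196, -0.593, 0.223] pointing down, gripper open.
Joint ranges: [-169.25, 169.25], [-16.82, 113.86], [-84.01, 82.57], [7.8, 145.47], [-59.2, 239.2], [7.22, 106.19], [-163.78, 163.78]. Speed limits (degrees/s): [136.94, 136.94, 172.46, 172.46, 180, 180, 180].

## Interface

Orientations are given as a 3x3 rotation matrix whose columns are the frame's x, y, z axes.
In Python, from bench import * gives the robot as it stands.
- The arm moves only by the tool apply_moves, never from a script. Its argument "deltas" is a list of rows, each a list of 5 numbers: the closure, from 0 (fully open) to 1 (shut), then the shift along the tool's x, y, z in units of 25 mm (1.0 is 25 mm), then the turn about the tool's z in units of 5 degrees (1.0 is 5 degrees). In form: [[fingers, tx, ty, tz, twist], ...]. A call has 1 to 12 rows; each row is the pose to reach, as a shift and turn from the pose measured when the call began, along the tool's axes at that moment; what a row does not reach only later rows make up. A row lasts 1/10 s, in which the tool goes at most 50 mm and 8.59 degrees, less where a joint would pass 70% of its speed; a pose out of reach is approached as far as the arm can. A call with a gripper value outside its range is refused whole. The fingers move at their own pace and stop on an object; the grip force is fixed at half the most. Time passes only in rows, so rows that repeat a pose let the fingers close. It gives the time, the measured TCP pose, the force and the opening at its end, in the units of the state.
- get_obs(): the state, without advancing time (a new reading comes with each control period).
- read_camera(name): name is "side" or "top"; returns (picture, depth): 384x512x3 uint8, red, green, blue; 384x512 float32, m along the optical axis (not along the pixel's ray), 0 where there is no reading.
- camera_model(name): a dict with "K" (3x3 intrinsics, pixels), "R" (3x3) and "t" (3): a world point X has camera coordinates R X + t. Camera axes: x right, y down, z forward; pixel columns grow to the right and rows downward; lengths in m; the calibration is good to about 2 mm. A picture is of the moment at which its call begins. camera_model takes no time and is no camera call.
- close_job(): hands the job in, once; it reports no verdict.
The state is a dict: "t": time; "joint_pos": joint angles; "qvel": joint speeds; "effort": joint torques, N m; "tcp_pos": TCP position; "tcp_rot": TCP orientation; "ft_force": force on the tool from outside, world axes, zero at the start; "torque": the same for the moment, N m; "opening": finger opening in m.
Only numpy, scipy, OpenCV 4.12 (cv2) and the standard library are available. Lean on these libraries where they do the work, as an engineer would, in place of code of your own. Each camera call takes 0.05 s, during which the arm holds its last target.

## Task

The left bin of the dowel sorter (left as seen from the robot) is full, so switch it over to the right: first push the blue tray by its end plate fully home under the right chute, then press down the green pad to rock the seesaw gate over, so that all three dowels roll down the right chute and lie in the tray. It is all pushing and pressing with the fingers, nothing is picked up: do not touch the dowels, and leave the mug, glue bottle, house model and eraser where they are.

Things in the scene. Friction and masses are not known exactly. Their poses are not given: they have to be found in the camera images.
- pivot (a point): middle of the seesaw gate's pivot, 100 mm above the desk, in the centre of the plywood sorting unit (grey base board 130 x 570 mm, fixed to the desk; place and yaw vary, yaw within 0.25 rad). Axes, the unit's own: x along the pivot away from the robot, y from the right chute to the left chute, z up
- trough (a point): middle of the gate's trough floor, on the pivot. The gate is an open plywood trough 170 mm long (its y), 64 mm wide over its side walls, which rise 22 mm above the pivot. A post and brass weight on its far side (up to 78 mm above the pivot) make it fall to one side or the other. Axes turn with the gate
- shutter (a point): middle of the fixed red shutter plate, 70 x 70 mm, top 140 mm above the desk, which closes the left chute at the gate's left end; the white bin beyond it is full of dowels
- chute_lip (a point): middle of the lower lip of the open right chute, about 58 mm above the desk; dowels leave it into the tray when the tray is home
- gate (a joint): tilt of the seesaw gate in rad: 0 = left end down on its stop (start), 0.2 = level, 0.4 = right end down on its stop, open to the right chute. It turns easily: less than 2 N on the green pad moves it; past level it falls on by itself; it stays at either stop
- green_pad (a point): middle of the top face of the green press pad, 60 mm (x) by 44 mm (y), 6 mm thick, on the robot's side of the gate at its right end, 63 mm right of the pivot and turning with the gate: about 116 mm above the desk at the start, 91 mm when fully over. The trough wall, 30 mm from this point towards +x, stands 18 mm above the pad. A like grey pad is on the left end
- tray (a joint): how far the blue catch tray stands out from home, in m: 0 = fully home under the right chute on its stop, 0.11 = fully out; starts 0.05 to 0.10. It cannot leave its rails, slides with about 1.5 N of friction and stays where it is left
- tray_plate (a point): middle of the outer face of the blue tray's end plate, the face to push, looking right, away from the gate. Plate 100 mm wide, 85 mm high, 5 mm thick; edges 8 and 93 mm above the desk, this point 53 mm. Pushing along +y of its axes moves the tray home. Axes as the unit's: x along the plate away from the robot, y towards the gate, z up
- tray_floor (a point): middle of the blue tray's inner floor, 13 mm above the desk. Inside, the tray is 78 mm (x) by 93 mm (y); its other three walls reach 45 mm above the desk. Axes as the unit's
- dowel1_center (a point): centre of the first (lowest, against the red shutter) loose wooden dowel, a plain cylinder 20 mm in diameter and 50 mm long, 10 to 17 g, lying with its length along the gate's pivot in the trough of the gate, at the gate's low left end. It rolls freely.
- dowel1: the body of that dowel (dowel 1); its origin is the underside as first laid and turns with the dowel, so use the centre point instead
- dowel2_center (a point): centre of the second loose wooden dowel, a plain cylinder 20 mm in diameter and 50 mm long, 10 to 17 g, lying with its length along the gate's pivot in the trough of the gate, at the gate's low left end. It rolls freely.
- dowel2: the body of that dowel (dowel 2); its origin is the underside as first laid and turns with the dowel, so use the centre point instead
- dowel3_center (a point): centre of the third (uppermost) loose wooden dowel, a plain cylinder 20 mm in diameter and 50 mm long, 10 to 17 g, lying with its length along the gate's pivot in the trough of the gate, at the gate's low left end. It rolls freely.
- dowel3: the body of that dowel (dowel 3); its origin is the underside as first laid and turns with the dowel, so use the centre point instead
- mug: white mug, 80 mm across, 90 mm high, standing loose beyond the unit; origin at the middle of its foot; leave alone
- glue: yellow glue bottle, 48 mm across, 100 mm high, standing loose beyond the unit; origin at the middle of its foot; leave alone
- model: small timber-frame house model on a grey 100 x 130 mm board, 105 mm high, standing loose beyond the tray; origin under its middle; leave alone
- eraser: white eraser 24 x 55 x 14 mm lying loose on the desk between robot and unit; origin under its middle; leave alone
Things that resemble listed ones, but are neither listed nor needed, are in the scene too. Leave any purple or turquoise look-alike of the dowel1 alone.

How it is judged (in metres and radians):
On the way, in this order (a step that is already met when the one before it is completed fails the run):
1. the tray is pushed home while all dowels are still on the gate and the gate is still to the left (value of joint tray below 0.008 m and height (world z) of each of dowel1_center, dowel2_center, dowel3_center above 0.085 m and value of joint gate below 0.15 rad), for 0.2 s.
2. the gate is rocked over to the right with the tray home (value of joint tray below 0.008 m and value of joint gate above 0.36 rad), for 0.1 s.
At the end, for the whole second after the job is handed in: the tray is within 8 mm of home, the gate is over to the right (joint above 0.36 of 0.40 rad), and all three dowels lie at rest inside the tray (all of step 2 and x of dowel1_center in the frame of tray_floor between -0.04 and 0.04 m and y of dowel1_center in the frame of tray_floor between -0.048 and 0.048 m and z of dowel1_center in the frame of tray_floor between 0 and 0.04 m and linear speed of each of dowel1, dowel2, dowel3 below 0.05 m/s and x of dowel2_center in the frame of tray_floor between -0.04 and 0.04 m and y of dowel2_center in the frame of tray_floor between -0.048 and 0.048 m and z of dowel2_center in the frame of tray_floor between 0 and 0.04 m and x of dowel3_center in the frame of tray_floor between -0.04 and 0.04 m and y of dowel3_center in the frame of tray_floor between -0.048 and 0.048 m and z of dowel3_center in the frame of tray_floor between 0 and 0.04 m); the robot touches nothing.
It fails at once if the robot touches a dowel (contact force between any of dowel1, dowel2, dowel3 and the arm above 0.5 N or contact force between any of dowel1, dowel2, dowel3 and the fingers above 0.5 N).
It fails at once if a dowel is lifted above the gate (height (world z) of any of dowel1_center, dowel2_center, dowel3_center above 0.16 m).
It fails at once if the mug, glue bottle, house model or eraser is moved by more than 15 mm (distance of any of mug, glue, model, eraser from where it was at the start of the episode above 0.015 m).
It also fails if it takes over 42 s, if anything falls off the work surface, if the arm or the gripper's body presses on something with over 40 N, if the wrist force passes 120 N, or if a joint passes its speed limit or range.

## Working session

There is one attempt and no reset: what is moved stays moved. The work goes in short steps, Python scripts to look and compute and a tool call to move; the robot and the scene stay as the last step left them, time stands still between calls to the robot, and variables do not carry over. Pictures are saved under pics/ and viewed, and the job is handed in when it is done.

Besides the shell and the picture viewer there is one more tool, called after ">>>" by a JSON object that holds its "name" and its "arguments". apply_moves: Moves the arm, as the interface text tells. Its arguments: {"type":"object","properties":{"deltas":{"type":"array"}},"required":["deltas"]}

```bash
mkdir -p pics; ls
python3 - <<'E'
from bench import *
import numpy as np,cv2
np.set_printoptions(precision=4,suppress=True)
o=get_obs()
for k in o: print(k,o[k])
for n in ("top","side"):
    p,d=read_camera(n); np.savez(f"{n}0.npz",p=p,d=d)
    cv2.imwrite(f"pics/{n}0.png",p[:,:,::-1])
    print(n,camera_model(n))
E
```

```text
pics
t 0.0
joint_pos [67.7696 23.6004 -0.7282 91.5025  0.3216 64.9902 -4.7089]
qvel [ 0.011   0.1394 -0.0286  0.0178  0.0021 -0.0637  0.0659]
effort [  0.0007 -58.7952   0.6421 -29.1073  -0.0537   0.0183   0.0001]
tcp_pos [ 0.1963 -0.5929  0.2218]
tcp_rot [[ 0.9493  0.3144 -0.0006]
 [ 0.3144 -0.9493  0.0015]
 [-0.0001 -0.0016 -1.    ]]
ft_force [0.2846 0.204  0.5714]
torque [-0.012   0.0071 -0.0007]
opening 0.08742747854740511
top {'K': array([[456.82  ,   0.    , 261.4011],
       [  0.    , 456.82  , 189.8736],
       [  0.    ,   0.    ,   1.    ]]), 'R': array([[-0.0192, -0.9996, -0.0182],
       [-0.9969,  0.0205, -0.0762],
       [ 0.0765,  0.0167, -0.9969]]), 't': array([0.0839, 0.5815, 0.9113])}
side {'K': array([[367.8723,   0.    , 260.3689],
       [  0.    , 367.8723, 189.1148],
       [  0.    ,   0.    ,   1.    ]]), 'R': array([[ 0.9613, -0.2751, -0.0126],
       [-0.2075, -0.6933, -0.6901],
       [ 0.1811,  0.666 , -0.7236]]), 't': array([-0.5235,  0.2393,  0.649 ])}
```

View pics/top0.png

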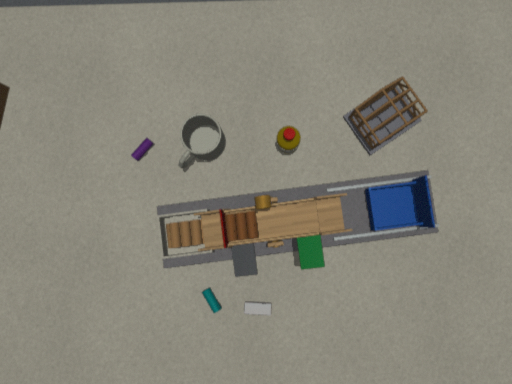

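View pics/side0.png

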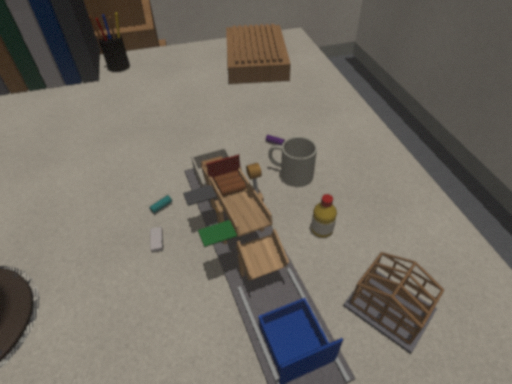

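The top view shows the unit running left to right. The red shutter is near (223,228), the dowels are at 228–255, the green pad is at (311,252), and the blue tray is at (395,207) with its end plate at (427,203). The house model is at (385,115) and the eraser at (258,309). The side view agrees.

```bash
cat > h.py <<'E'
from bench import *
import numpy as np,cv2
np.set_printoptions(precision=4,suppress=True)
def cloud(n,d):
    c=camera_model(n);K=c["K"];R=c["R"];t=np.array(c["t"])
    v,u=np.mgrid[0:384,0:512]
    X=np.stack([(u-K[0,2])/K[0,0]*d,(v-K[1,2])/K[1,1]*d,d],-1)
    return (X-t)@R
E
python3 - <<'E'
from h import *
out={}
for n in("top","side"):
    z=np.load(n+"0.npz");p=z["p"];d=z["d"];W=cloud(n,d)
    hsv=cv2.cvtColor(p,cv2.COLOR_RGB2HSV);ok=d>0
    def m(a,b,s=120,v=30): return (hsv[...,0]>=a)&(hsv[...,0]<=b)&(hsv[...,1]>s)&(hsv[...,2]>v)&ok
    bl=m(100,130);gr=m(50,85,120) 
    cc=lambda M:(lambda r:r[1]==1+np.argmax(r[2][1:,4]))(cv2.connectedComponentsWithStats(M.astype(np.uint8)))
    if n=="side": bl[:250]=0
    bl=cc(bl);gr=cc(gr)
    G=W[gr];
    print(n,"green",gr.sum(),G.min(0),G.max(0),np.median(G,0))
    top=G[G[:,2]>0.10]
    for q in (top,): 
        r=cv2.minAreaRect((q[:,:2]*1000).astype(np.float32));print("pad rect",r)
        print(np.linalg.lstsq(np.c_[q[:,:2],np.ones(len(q))],q[:,2],rcond=None)[0])
    B=W[bl];print("blue",bl.sum(),B.min(0),B.max(0))
    r=cv2.minAreaRect((B[:,:2]*1000).astype(np.float32));print("blue rect",r)
    P=B[B[:,2]>0.085];print("plate top",len(P),P.min(0),P.max(0),P.mean(0), cv2.minAreaRect((P[:,:2]*1000).astype(np.float32)))
    P=B[(B[:,2]>0.055)];print("plate",len(P),P.mean(0),cv2.minAreaRect((P[:,:2]*1000).astype(np.float32)))
    P=B[(B[:,2]<0.02)];print("floor",len(P),P.mean(0),cv2.minAreaRect((P[:,:2]*1000).astype(np.float32)))
    if n=="top":
        # base board: low z 0.003..0.03 grey dark
        for nm,M in (("shutter",cc(m(0,8,150)|m(172,180,150))),):
            S=W[M];print(nm,M.sum(),S.min(0),S.max(0),S.mean(0),cv2.minAreaRect((S[:,:2]*1000).astype(np.float32)))
        dark=(p.max(-1)<110)&(hsv[...,1]<60)&ok; dark[:170]=0;dark[275:]=0;dark[:,:155]=0;dark[:,445:]=0
        for v in (200,240,250):print(W[v,340:365:6].round(3).tolist())
        D=cc(dark);S=W[dark&(W[...,2]<0.03)];print("dark",len(S),cv2.minAreaRect((S[:,:2]*1000).astype(np.float32)))
    hi=(W[...,2]>0.03)&ok
    # heights map
    H=np.clip(W[...,2]/0.2,0,1)*255; cv2.imwrite(f"pics/{n}_h.png",cv2.applyColorMap(H.astype(np.uint8),cv2.COLORMAP_JET))
E
```

```text
top green 729 [ 0.4318 -0.038   0.109 ] [0.4914 0.0075 0.1237] [ 0.461  -0.0156  0.1167]
pad rect ((461.3262939453125, -15.71194839477539), (56.449867248535156, 42.240325927734375), 6.507413864135742)
[ 0.0247 -0.2012  0.1022]
blue 2806 [ 0.4968 -0.2503  0.0051] [ 0.5977 -0.1405  0.0968]
blue rect ((544.9064331054688, -195.3350067138672), (95.20787811279297, 102.64434814453125), 6.787424087524414)
plate top 179 [ 0.5034 -0.2503  0.0851] [ 0.5977 -0.2353  0.0968] [ 0.5502 -0.2426  0.0917] ((550.602294921875, -243.19110107421875), (95.20787811279297, 6.25665283203125), 6.787424087524414)
plate 445 [ 0.5498 -0.242   0.079 ] ((550.6021118164062, -243.196533203125), (95.20338439941406, 6.350817680358887), 6.6902008056640625)
floor 1687 [ 0.546  -0.1989  0.0137] ((544.4963989257812, -193.47409057617188), (90.82083892822266, 98.90723419189453), 6.930642604827881)
shutter 148 [0.4738 0.1358 0.0958] [0.5396 0.1454 0.143 ] [0.5063 0.1403 0.1309] ((506.7402038574219, 141.0263671875), (66.33502197265625, 4.0034050941467285), 6.538801193237305)
[[0.557, -0.081, 0.061], [0.56, -0.102, 0.01], [0.55
[... 586 characters left out ...]
9937133789), 7.0915069580078125)
[ 0.023  -0.2068  0.102 ]
blue 3852 [ 0.4986 -0.2523  0.0093] [ 0.5988 -0.1414  0.0954]
blue rect ((545.1445922851562, -196.28936767578125), (97.0862045288086, 102.85224914550781), 6.4711198806762695)
plate top 325 [ 0.5024 -0.2519  0.0851] [ 0.5988 -0.2385  0.0954] [ 0.5478 -0.2455  0.0912] ((550.5819091796875, -244.22543334960938), (97.08514404296875, 5.84720516204834), 6.403007984161377)
plate 708 [ 0.5477 -0.2463  0.0798] ((550.6058959960938, -244.43380737304688), (97.0892333984375, 6.01580286026001), 6.778140068054199)
floor 1941 [ 0.5483 -0.184   0.013 ] ((543.935791015625, -197.75149536132812), (85.07206726074219, 99.14175415039062), 6.361316204071045)
```

```bash
cat >> h.py <<'E'
yaw=np.deg2rad(6.6)
ux=np.array([np.cos(yaw),np.sin(yaw),0]);uy=np.array([-np.sin(yaw),np.cos(yaw),0])
def plan(target):
    o=get_obs();R=np.array(o["tcp_rot"]);p=np.array(o["tcp_pos"])
    print("tcp",p,"F",o["ft_force"],"t",o["t"],"op",o["opening"])
    print("shift units",R.T@(np.array(target)-p)/0.025)
    a=np.degrees(np.arctan2(R[1,0],R[0,0]));print("tool yaw",a,"twist units",(a-np.degrees(yaw))/5)
    print("unit axes in tool", R.T@ux, R.T@uy)
E
python3 - <<'E'
from h import *
try: print(pinch_z)
except Exception as e: print(e)
face=np.array([0.551,-0.2465,0.055]); plan((face-0.045*uy)+[0,0,0.15])
z=np.load("top0.npz");W=cloud("top",z["d"])
o=np.array([0.551,-0.2465,0])
U=np.stack([(W-o)@ux,(W-o)@uy,W[...,2]],-1)
# height profile along the unit on centre line and max height
for s in np.arange(0,0.36,0.015):
    M=(abs(U[...,1]-s)<0.0075)&(abs(U[...,0])<0.09)&(z["d"]>0); print(round(s,3),U[M][:,2].max().round(3),end="; ")
M=(U[...,2]>0.05)&(U[...,1]<0.1)&(U[...,0]>0.06)&(z["d"]>0);print("\nhouse",U[M].min(0),W[M].min(0),W[M].max(0))
E
```

```text
0.0187
tcp [ 0.1963 -0.5929  0.2219] F [-0.3484  0.2652  0.6841] t 0.1 op 0.08802669998776703
shift units [17.458  -6.9286  0.6844]
tool yaw 18.327716991856626 twist units 2.3455433983713254
unit axes in tool [ 0.9791  0.2033 -0.0004] [ 0.2033 -0.9791  0.0014]
0.0 0.097; 0.015 0.049; 0.03 0.05; 0.045 0.048; 0.06 0.047; 0.075 0.048; 0.09 0.048; 0.105 0.049; 0.12 0.021; 0.135 0.019; 0.15 0.088; 0.165 0.094; 0.18 0.101; 0.195 0.105; 0.21 0.119; 0.225 0.141; 0.24 0.138; 0.255 0.136; 0.27 0.132; 0.285 0.13; 0.3 0.176; 0.315 0.178; 0.33 0.171; 0.345 0.118; 
house [ 0.123  -0.0258  0.0501] [ 0.6646 -0.2521  0.0501] [ 0.7959 -0.1241  0.1091]
```

>>> {"name": "apply_moves", "arguments": {"deltas": [[1,0.8,-0.3,0,0.2],[1,2.2,-0.9,0,0.4],[1,3.8,-1.5,0.1,0.6],[1,5.4,-2.1,0.2,0.8],[1,7.0,-2.8,0.3,1.1],[1,8.6,-3.4,0.4,1.3],[1,10.2,-4.0,0.5,1.5],[1,11.8,-4.7,0.6,1.7],[1,13.4,-5.3,0.7,1.9],[1,15.0,-6.0,0.7,2.1],[1,16.5,-6.5,0.7,2.3],[1,17.4,-6.9,0.7,2.35]]}}

```text
t: 1.3
tcp_pos: [0.5574, -0.2891, 0.2041]
tcp_rot: [[0.993, 0.117, -0.0], [0.117, -0.993, 0.003], [0.0, -0.003, -1.0]]
ft_force: [0.1, -0.4, 0.8]
opening: 0.0006
```

Run:
```python
from h import *
face=np.array([0.551,-0.2465,0.058]); plan((face-0.045*uy))
```

```text
tcp [ 0.5574 -0.2891  0.2041] F [ 0.074  -0.3887  0.7739] t 1.3 op 0.0005958668756213791
shift units [-0.0583  0.0923  5.843 ]
tool yaw 6.7276246725406725 twist units 0.02552493450813458
unit axes in tool [ 1.      0.0022 -0.    ] [ 0.0022 -1.      0.0028]
```

Directly outside the plate; descending beside it.

>>> {"name": "apply_moves", "arguments": {"deltas": [[1,-0.05,0.1,0.6,0],[1,-0.05,0.1,1.5,0],[1,-0.05,0.1,2.6,0],[1,-0.05,0.1,3.7,0],[1,-0.05,0.1,4.7,0],[1,-0.05,0.1,5.4,0],[1,-0.05,0.1,5.8,0],[1,-0.05,0.1,5.8,0]]}}

```text
t: 2.1
tcp_pos: [0.5545, -0.2917, 0.0571]
tcp_rot: [[0.993, 0.116, -0.004], [0.116, -0.993, 0.004], [-0.003, -0.004, -1.0]]
ft_force: [0.6, -0.1, 0.9]
opening: 0.0002
```

Run:
```python
from h import *
face=np.array([0.551,-0.2465,0.058]); plan((face-0.0135*uy))
for n in("side","top"): cv2.imwrite(f"pics/{n}1.png",read_camera(n)[0][:,:,::-1])
```

```text
tcp [ 0.5545 -0.2917  0.0571] F [ 0.6207 -0.0712  0.9031] t 2.1 op 0.0002497764168054599
shift units [ 0.0684 -1.2709 -0.0299]
tool yaw 6.6809019504973275 twist units 0.01618039009946557
unit axes in tool [ 1.      0.0014 -0.0032] [ 0.0014 -1.      0.0042]
```

View pics/side1.png

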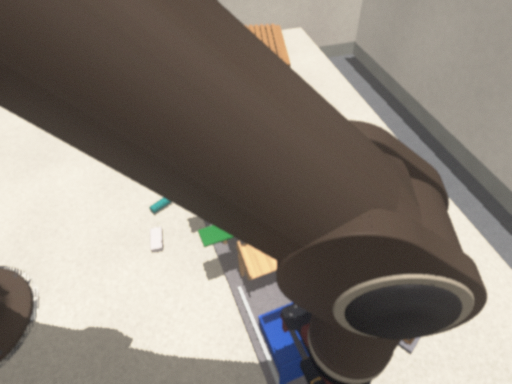

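The arm covers most of the side view, but the gripper sits just outside the blue plate near (300,330). I'm pushing slowly along tool −y (unit +y).

>>> {"name": "apply_moves", "arguments": {"deltas": [[1,0.07,-0.4,0,0],[1,0.07,-0.8,0,0],[1,0.07,-1.1,0,0],[1,0.07,-1.35,0,0],[1,0.07,-1.6,0,0],[1,0.07,-1.85,0,0],[1,0.07,-2.1,0,0],[1,0.07,-2.35,0,0],[1,0.07,-2.6,0,0],[1,0.07,-2.85,0,0],[1,0.07,-3.1,0,0]]}}

```text
t: 3.3
tcp_pos: [0.5489, -0.2143, 0.0595]
tcp_rot: [[0.993, 0.117, -0.0], [0.117, -0.993, 0.002], [0.0, -0.002, -1.0]]
ft_force: [1.6, -1.7, 1.6]
opening: 0.0002
```

>>> {"name": "apply_moves", "arguments": {"deltas": [[1,0.0,-0.2,0,0],[1,0.0,-0.35,0,0],[1,0.0,-0.5,0,0]]}}

```text
t: 3.6
tcp_pos: [0.5475, -0.2016, 0.0596]
tcp_rot: [[0.993, 0.117, -0.0], [0.117, -0.993, 0.002], [0.0, -0.002, -1.0]]
ft_force: [1.3, -1.1, 0.3]
opening: 0.0003
```

Run:
```python
from h import *
p,d=read_camera("top");np.savez("top2.npz",p=p,d=d);cv2.imwrite("pics/top2.png",p[:,:,::-1])
```

```text
(no output)
```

View pics/top2.png

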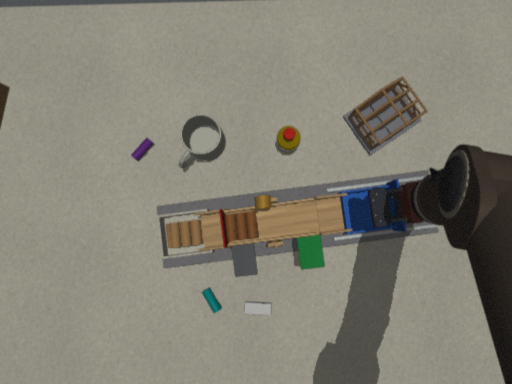

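The plate is now near column 400 and the tray's front edge is just reaching the chute lip at column 345. The force is still only friction, so it is not home yet.

>>> {"name": "apply_moves", "arguments": {"deltas": [[1,0.0,-0.2,0,0],[1,0.0,-0.4,0,0],[1,0.0,-0.6,0,0],[1,0.0,-0.75,0,0]]}}

```text
t: 4.05
tcp_pos: [0.5452, -0.1825, 0.0596]
tcp_rot: [[0.993, 0.117, -0.0], [0.117, -0.993, 0.002], [0.0, -0.002, -1.0]]
ft_force: [2.4, -12.5, -2.9]
opening: 0.0005
```

>>> {"name": "apply_moves", "arguments": {"deltas": [[1,0.0,-0.1,0,0],[1,0.0,-0.15,0,0],[1,0.0,-0.15,0,0],[1,0.0,-0.15,0,0]]}}

```text
t: 4.45
tcp_pos: [0.5452, -0.1827, 0.0597]
tcp_rot: [[0.993, 0.115, 0.002], [0.115, -0.993, -0.002], [0.001, 0.003, -1.0]]
ft_force: [3.9, -12.2, -4.7]
opening: 0.0005
```

The tray is against its stop: about 12 N and no more travel. Backing off and lifting.

>>> {"name": "apply_moves", "arguments": {"deltas": [[1,0,0.4,0,0],[1,0,1.0,0,0],[1,0,1.4,0,0],[1,0,1.4,-0.6,0],[1,0,1.4,-1.8,0],[1,0,1.4,-3.2,0],[1,0,1.4,-4.6,0],[1,0,1.4,-5.8,0],[1,0,1.4,-6.4,0],[1,0,1.4,-6.6,0]]}}

```text
t: 5.45
tcp_pos: [0.5498, -0.2167, 0.228]
tcp_rot: [[0.993, 0.115, 0.006], [0.115, -0.993, -0.003], [0.005, 0.004, -1.0]]
ft_force: [0.1, 0.2, -0.0]
opening: 0.0004
```

Run:
```python
from h import *
p,d=read_camera("top");np.savez("top3.npz",p=p,d=d);cv2.imwrite("pics/top3.png",p[:,:,::-1])
W=cloud("top",d);hsv=cv2.cvtColor(p,cv2.COLOR_RGB2HSV)
b=(hsv[...,0]>100)&(hsv[...,0]<130)&(hsv[...,1]>120)&(hsv[...,2]>30)&(d>0)&(W[...,2]>0.06)&(W[...,2]<0.1)
P=W[b];print("plate",len(P),cv2.minAreaRect((P[:,:2]*1000).astype(np.float32)))
g=(hsv[...,0]>50)&(hsv[...,0]<85)&(hsv[...,1]>120)&(d>0)&(W[...,2]>0.1)
G=W[g];c=cv2.minAreaRect((G[:,:2]*1000).astype(np.float32));print(c)
# target: pad centre averaged over both views
pc=np.array([0.4623,-0.0165,0.117])
plan(pc-0.007*ux+[0,0,0.08])
```

```text
plate 335 ((541.6446533203125, -170.3448486328125), (96.66341400146484, 5.106281280517578), 6.684648036956787)
((461.47784423828125, -15.342569351196289), (56.94612503051758, 42.2683219909668), 5.644235134124756)
tcp [ 0.5495 -0.2167  0.2273] F [0.6884 0.1926 0.8605] t 5.5 op 0.0002013788243836219
shift units [-2.8298 -8.3607  1.1703]
tool yaw 6.61234222713745 twist units 0.002468445427490096
unit axes in tool [1.     0.0002 0.0043] [ 0.0002 -1.     -0.0035]
```

View pics/top3.png

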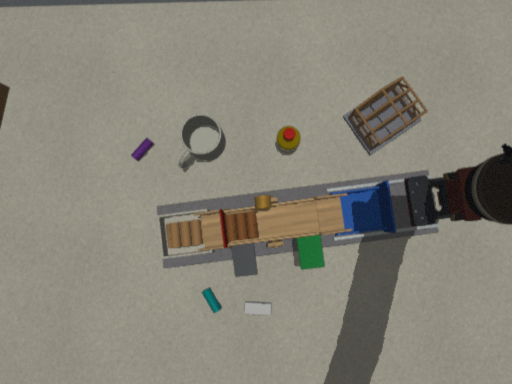

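The tray moved 74 mm home: the plate is now at column ~388 and the tray front is under the lip at column 345. The dowels and gate haven't changed, with the pad still at (311,252). Moving above the pad.

>>> {"name": "apply_moves", "arguments": {"deltas": [[1,-0.2,-0.5,0,0],[1,-0.5,-1.5,0,0],[1,-0.9,-2.8,0,0],[1,-1.3,-4.0,0.2,0],[1,-1.8,-5.3,0.4,0],[1,-2.2,-6.6,0.7,0],[1,-2.6,-7.7,1.0,0],[1,-2.8,-8.3,1.1,0],[1,-2.8,-8.35,1.15,0],[1,-2.8,-8.35,1.15,0]]}}

```text
t: 6.5
tcp_pos: [0.4555, -0.0173, 0.197]
tcp_rot: [[0.993, 0.116, 0.004], [0.116, -0.993, -0.003], [0.003, 0.003, -1.0]]
ft_force: [0.5, 0.8, 0.7]
opening: 0.0004
```

Run:
```python
from h import *
pc=np.array([0.4623,-0.0165,0.117])
plan(pc-0.007*ux)
for n in("side","top"): cv2.imwrite(f"pics/{n}4.png",read_camera(n)[0][:,:,::-1])
```

```text
tcp [ 0.4555 -0.0173  0.197 ] F [0.5396 0.8318 0.7435] t 6.5 op 0.00036101170589145456
shift units [-0.0176 -0.0117  3.1987]
tool yaw 6.672643683086382 twist units 0.014528736617276472
unit axes in tool [1.     0.0013 0.0032] [ 0.0013 -1.     -0.0035]
```

View pics/side4.png

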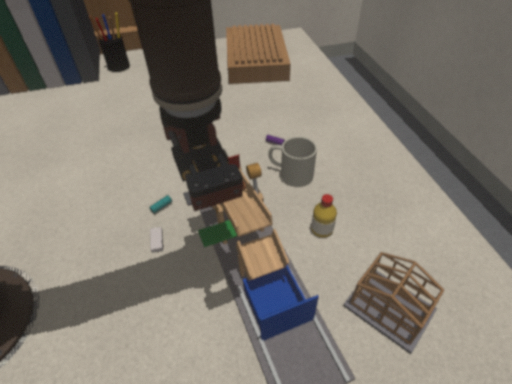

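In the side view the fingers are above the green pad at (217,232), clear of the trough wall, and the tray is under the right chute. Pressing down slowly.

>>> {"name": "apply_moves", "arguments": {"deltas": [[1,0,0,0.6,0],[1,0,0,1.5,0],[1,0,0,2.3,0],[1,0,0,2.8,0],[1,0,0,3.1,0],[1,0,0,3.3,0],[1,0,0,3.5,0],[1,0,0,3.7,0],[1,0,0,3.9,0],[1,0,0,4.05,0],[1,0,0,4.1,0],[1,0,0,4.1,0]]}}

```text
t: 7.8
tcp_pos: [0.4565, -0.0185, 0.0946]
tcp_rot: [[0.993, 0.114, 0.004], [0.114, -0.993, -0.003], [0.004, 0.004, -1.0]]
ft_force: [-0.9, 0.5, 0.1]
opening: 0.0005
```

Run:
```python
from h import *
for n in("side","top"): cv2.imwrite(f"pics/{n}5.png",read_camera(n)[0][:,:,::-1])
```

```text
(no output)
```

View pics/side5.png

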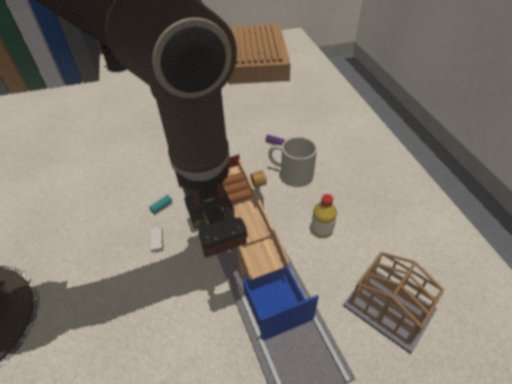

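The weight has swung over to (258,178). The dowels are only starting to roll, so I'm lifting clear and giving them time.

>>> {"name": "apply_moves", "arguments": {"deltas": [[1,0,0,-0.3,0],[1,0,0,-1.0,0],[1,0,0,-2.2,0],[1,0,0,-3.5,0],[1,-0.5,0,-4.8,0],[1,-1.2,0,-5.8,0],[1,-2.0,0,-6.2,0],[1,-2.6,0,-6.2,0],[1,-3.0,0,-6.2,0],[1,-3.0,0,-6.2,0]]}}

```text
t: 8.9
tcp_pos: [0.3802, -0.0268, 0.2491]
tcp_rot: [[0.993, 0.114, 0.004], [0.114, -0.993, -0.003], [0.003, 0.004, -1.0]]
ft_force: [-0.3, 0.2, -0.7]
opening: 0.0004
```

Run:
```python
from h import *
ims=[]
for n in("side","top"):
    p,d=read_camera(n);np.savez(n+"6.npz",p=p,d=d);cv2.imwrite(f"pics/{n}6.png",p[:,:,::-1])
print(get_obs()["ft_force"],get_obs()["t"])
```

```text
[0.1631 0.3498 0.2454] 9.0
```

View pics/side6.png

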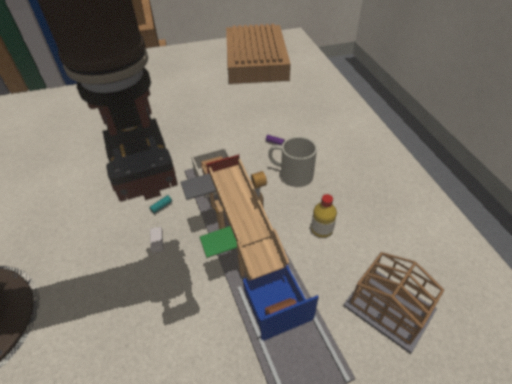

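View pics/top6.png

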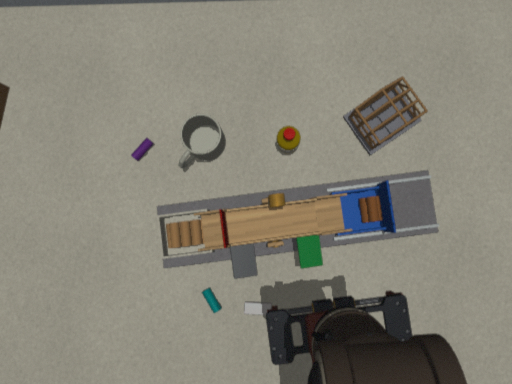

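The gate is over and the trough is empty. In the top view two dowels show in the tray at (365,209) and (375,209). The third may be under the lip, so I'm waiting briefly and then measuring.

>>> {"name": "apply_moves", "arguments": {"deltas": [[1,0,0,0,0],[1,0,0,0,0],[1,0,0,0,0],[1,0,0,0,0],[1,0,0,0,0],[1,0,0,0,0],[1,0,0,0,0],[1,0,0,0,0],[1,0,0,0,0],[1,0,0,0,0]]}}

```text
t: 10.0
tcp_pos: [0.3816, -0.0266, 0.2492]
tcp_rot: [[0.993, 0.114, 0.004], [0.114, -0.993, -0.003], [0.004, 0.004, -1.0]]
ft_force: [-0.2, 0.3, -0.4]
opening: 0.0004
```

Run:
```python
from h import *
ims=[]
o=np.array([0.551,-0.2465,0])
for n,(a,b,c,e) in(("side",(255,345,235,325)),("top",(170,250,320,410))):
    p,d=read_camera(n);np.savez(n+"7.npz",p=p,d=d)
    ims.append(cv2.resize(p[a:b,c:e,::-1],(400,400),interpolation=cv2.INTER_CUBIC))
    W=cloud(n,d);hsv=cv2.cvtColor(p,cv2.COLOR_RGB2HSV)
    U=np.stack([(W-o)@ux,(W-o)@uy,W[...,2]],-1)
    inn=(U[...,1]>0.078)&(U[...,1]<0.18)&(abs(U[...,0])<0.045)&(d>0)&(U[...,2]<0.07)
    br=inn&(hsv[...,0]<25)&(hsv[...,1]>60)
    nn,l,s,cn=cv2.connectedComponentsWithStats(br.astype(np.uint8))
    for i in range(1,nn):
        if s[i,4]>15: q=U[l==i];print(n,s[i,4],cn[i],q.min(0),q.max(0),np.median(q,0))
cv2.imwrite("pics/z7.png",np.hstack(ims))
```

```text
side 359 [267.1393 267.5487] [-0.0301  0.1602  0.0555] [0.0341 0.18   0.0691] [0.0048 0.171  0.0606]
side 166 [279.488  305.5663] [-0.0236  0.0969  0.0288] [0.024  0.1167 0.0516] [-0.0013  0.103   0.0478]
top 263 [337.4943 212.6654] [-0.0308  0.1635  0.0556] [0.0333 0.18   0.0694] [0.0013 0.1719 0.0615]
top 482 [370.5685 208.8734] [-0.0236  0.0793  0.0218] [0.0243 0.1197 0.0537] [0.     0.1042 0.0386]
```

View pics/z7.png

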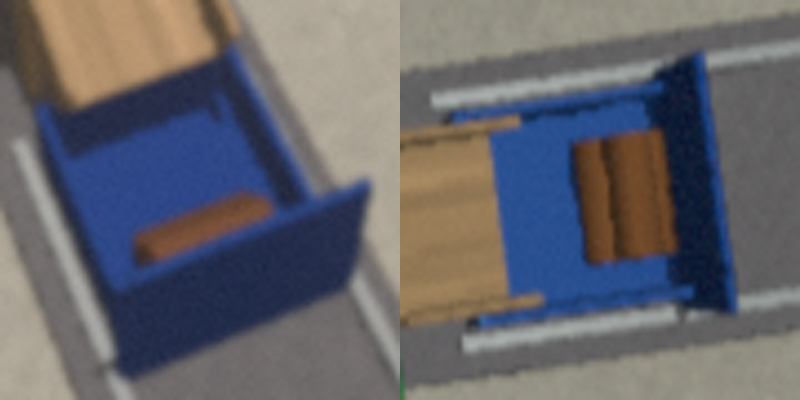

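Run:
```python
from h import *
o=np.array([0.551,-0.2465,0])
for n in("side","top"):
  for k in(6,7):
    z=np.load(f"{n}{k}.npz");d=z["d"];p=z["p"];W=cloud(n,d);hsv=cv2.cvtColor(p,cv2.COLOR_RGB2HSV)
    U=np.stack([(W-o)@ux,(W-o)@uy,W[...,2]],-1)
    print(n,k)
    for s in np.arange(0.072,0.165,0.003):
        M=(abs(U[...,1]-s)<0.0015)&(abs(U[...,0])<0.022)&(d>0)&(U[...,2]<.12)
        if M.sum()>2: q=U[M][:,2];print(round(s,3),M.sum(),np.median(q).round(3),hsv[M][:,0].mean().round(),end="; ")
    print()
    # pixel movement check
    g=(hsv[...,0]>50)&(hsv[...,0]<85)&(hsv[...,1]>120)&(d>0)&(W[...,2]>0.07)&(W[...,2]<.13)
    print("pad",np.median(W[g],0))
    if n=="top":
        b=(hsv[...,0]>100)&(hsv[...,0]<130)&(hsv[...,1]>120)&(hsv[...,2]>30)&(d>0)&(W[...,2]>0.06)&(W[...,2]<0.1)
        print("plate",cv2.minAreaRect((W[b][:,:2]*1000).astype(np.float32)))
a=np.load("top6.npz")["p"].astype(int);b=np.load("top7.npz")["p"].astype(int)
print("diff in tray",abs(a-b)[170:250,335:400].mean(),abs(a-b)[60:140,180:320].mean())
```

```text
side 6
0.072 536 0.05 114.0; 0.075 99 0.091 113.0; 0.078 12 0.092 119.0; 0.096 27 0.049 150.0; 0.099 46 0.049 23.0; 0.102 41 0.048 11.0; 0.105 27 0.047 11.0; 0.108 4 0.045 11.0; 0.114 30 0.031 8.0; 0.117 16 0.029 126.0; 0.12 4 0.026 152.0; 0.126 33 0.013 122.0; 0.129 37 0.013 112.0; 0.132 40 0.013 111.0; 0.135 39 0.013 112.0; 0.138 35 0.013 111.0; 0.141 36 0.013 111.0; 0.144 37 0.013 111.0; 0.147 36 0.012 111.0; 0.15 34 0.013 111.0; 0.153 36 0.012 111.0; 0.156 41 0.013 112.0; 0.159 30 0.013 112.0; 0.162 58 0.014 74.0; 0.165 82 0.057 57.0; 
pad [ 0.4627 -0.0183  0.0908]
side 7
0.072 528 0.051 115.0; 0.075 102 0.091 114.0; 0.078 13 0.092 116.0; 0.096 29 0.049 130.0; 0.099 43 0.049 24.0; 0.102 39 0.049 11.0; 0.105 27 0.047 11.0; 0.108 4 0.045 11.0; 0.114 30 0.032 8.0; 0.117 16 0.029 115.0; 0.12 4 0.026 154.0; 0.126 30 0.013 123.0; 0.129 40 0.013 112.0; 0.132 41 0.013 111.0; 0.135 33 0.013 111.0; 0.138 35 0.013 111.0; 0.141 39 0.013 111.0; 0.144 39 0.013 111.0; 0.147 35 0.012 111.0; 0.15 35 0.012 111.0; 0.153 37 0.012 111.0; 0.156 33 0.013 111.0; 0.159 38 0.013 112.0; 0.162 53 0.014 78.0
[... 987 characters left out ...]
0; 0.093 28 0.048 13.0; 0.096 27 0.05 13.0; 0.099 38 0.05 13.0; 0.102 36 0.05 13.0; 0.105 39 0.048 13.0; 0.108 65 0.042 14.0; 0.111 35 0.033 13.0; 0.114 36 0.032 13.0; 0.117 42 0.03 21.0; 0.12 59 0.016 79.0; 0.123 32 0.014 109.0; 0.126 34 0.014 109.0; 0.129 30 0.014 109.0; 0.132 31 0.014 109.0; 0.135 33 0.014 109.0; 0.138 32 0.014 109.0; 0.141 31 0.014 109.0; 0.144 30 0.013 109.0; 0.147 31 0.013 109.0; 0.15 33 0.014 109.0; 0.153 32 0.014 109.0; 0.156 14 0.014 112.0; 0.162 6 0.058 106.0; 0.165 36 0.06 18.0; 
pad [ 0.4615 -0.0159  0.0919]
plate ((541.5995483398438, -170.54566955566406), (96.66983795166016, 5.346127033233643), 6.380224704742432)
diff in tray 1.716923076923077 1.3685119047619048
```

The three dowels form a stable pile in the tray: two on the floor and one on top, with its centre about 27 mm above the tray floor. Nothing changed over 1.1 s. The pad is at 91 mm, which is fully over, the plate hasn't moved, and the robot is clear, so I'm handing in.

Run:
```python
from h import *
print(close_job())
```

```text
the job is handed in; nothing more can be done
None
```

I pushed the tray home, rocked the gate over to the right, and all three dowels rolled into the tray. The job is handed in at about t = 10 s; no verdict was reported.

- **Tray:** I pushed the end plate with the shut fingers until it stopped at about 12 N with no more travel, roughly 74 mm from where it started. I take that as home because of the hard stop; I had no direct reading of the joint. The plate had not moved after the gate was pressed.
- **Gate:** I pressed the green pad down to about 95 mm and it fell the rest of the way. The pad now sits at 91–92 mm, which is fully over.
- **Dowels:** Heights from both cameras fit three dowels in a pile against the end plate: two on the tray floor and one on top, its centre about 27 mm above the floor (limit 40 mm). The trough and chute are empty, and pictures about 1 s apart showed no movement.
- **Robot and loose things:** The gripper ended at 0.25 m height, touching nothing. By eye, the mug, glue bottle, house model and eraser have not moved; I did not measure them.

No check failed or disagreed beyond the 1–3 mm difference between the two cameras.

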